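# Hang the charged ophthalmoscope on the empty side hook

## Task

The ophthalmoscope (white head, green collar) is charged. Draw it straight out of its slanted charger well and hang it, head up, on the empty hook of the instrument stand: bring its neck in between the prongs from the open side with the collar above the upturned tips, lower it gently all the way, without dropping it, until the collar sits on the prongs behind the tips, and let go. Leave the instrument still charging, the one already hanging, the eye-drop bottles and everything else on the table undisturbed.

Things in the scene. Friction and masses are not known exactly. Their poses are not given: they have to be found in the camera images.
- ophthalmoscope: The instrument to move, 212 mm long, 0.2 to 0.4 kg, starting in either charger well, leaning 35 degrees. Origin: bottom end of its handle; z along its axis to the head. Along z: black handle, 28 mm diameter, to 100 mm; cone to 107; steel neck, 14 mm diameter, to 146; green collar, 36 mm diameter, to 151; white head, a block 34 mm along x by 26 mm along y, from 160 to 212 mm.
- scope_head (a point): Centre of the white head (186 mm along the axis from the handle's bottom), the place to grip: its two flat faces are 26 mm apart along y, and y is level while it stands in the charger. Axes as ophthalmoscope.
- scope_collar (a point): Centre of the underside of the green collar (146 mm along the axis, 40 mm below scope_head): the face that rests on the hook. Axes as ophthalmoscope.
- hook_seat (a point): Where the centre of the collar's underside belongs on the empty hook: level with the prong tops, 209 mm above the table, 71.5 mm from the column's axis. z up, y along the prongs towards the column, x across them. Enter along +y from the open side with the collar's underside 13 to 30 mm above this point (over the tips, handle below the prongs), then lower. Nothing stands above it.
- charger: Twin desk charger, fixed to the table: white base 165 by 216 by 30 mm; z up, x away from the robot's side. Origin at the table, 12 mm to -x of the base's middle. Two round wells, 31 mm in diameter, 60 mm deep, at y = +50 and -50 mm in a grey block, lean 35 degrees from upright, mouths towards -x. Draw a handle 65 mm along the well's axis to clear it.
- hook_tips (a point): Middle of the open mouth of the empty hook, between the tops of the two upturned prong tips, 24 mm from hook_seat along -y and 12 mm above it. The hook is a level black fork: two round prongs 8 mm thick, 15 mm either side of hook_seat, 22 mm clear between them; the tips begin to turn up 14 mm from hook_seat. A crossbar closes it 21 mm from hook_seat towards +y. Axes as hook_seat.
- stand: The fixed instrument stand: white round foot 156 mm across, steel column whose white cap reaches 213 mm above the table. Origin at the table under the column; z up. Two like hooks: the empty one points along -y, the taken one along +y.
- retinoscope: The other hand instrument, all black with a steel sleeve, 213 mm long, standing in the other well, to be left there. Origin: bottom end of its handle; z along its axis, leaning as the ophthalmoscope.
- transilluminator: A hand instrument with a pointed steel head, 203 mm long, that hangs on the stand's other hook, to be left there. Origin: bottom end of its handle; z up along its axis.
- drops_a: Eye-drop bottle with a red cap, 25 mm diameter, 63 mm tall, standing; origin at the centre of its underside. Leave alone.
- drops_b: Eye-drop bottle with a blue cap, same size; origin at the centre of its underside. Leave alone.
- occluder: Black cover paddle lying flat at the right, 165 mm long, 6 mm thick; origin mid-handle, on the table. Leave alone.
- trial_frame: Trial spectacle frame lying flat at the left, 140 mm wide, 20 mm high; origin between the lens cells, on the table. Leave alone.

How it is judged:
By the outcome, as a careful person would: the job done as asked, in the order asked, and still so for the second after the job is handed in, with the robot touching nothing.
It also fails if it takes over 51 s, if anything falls off the work surface, if the arm or the gripper's body presses on something with over 40 N, if the wrist force passes 120 N, or if a joint passes its speed limit or range.

## Robot

A 6-joint arm with a two-finger parallel gripper is mounted at the origin on the work surface. World frame = base frame: x ahead of the robot, y to its left, z up, the work surface at z = 0. Lengths are in mm, angles in rad, forces in N, time in s.
With the tool pointing down it reaches from about 325 to 900 mm from the base axis. Payload 6.1 kg.
Tool frame: the origin (TCP) lies at the very end of the fingers, on their centre line; the grasp point (between the pads) lies 19 mm behind it; z points along the fingers, y is the direction in which the jaws open and shut (so a half turn about z gives the same grasp; the last joint's range is limited). The gripper opens to 85 mm and grips with 20 to 120 N. Pads are 22 mm wide; open, the fingers measure 114 mm over their backs; the gripper's body (76 mm by 85 mm) begins 54 mm behind the grasp point. The pads swing forward as they close: fully open they stand 13 mm farther back than shut.
Start: joints at [-1.339, 0.22, 1.526, -0, 1.395, -0.126], TCP at [218.877, -585.413, 231.3] pointing down, gripper open.
Joint ranges: [-2.98, 2.98], [-0.91, 2.08], [0.09, 2.57], [-1.24, 4.39], [0.2, 2.65], [-2.68, 2.68]. Speed limits (rad/s): [2.57, 2.57, 3.01, 3.14, 3.14, 3.14].

## Interface

Orientations are given as [roll, pitch, yaw] about the fixed x, y, z axes, in that order (R = Rz(yaw) Ry(pitch) Rx(roll)).
In Python, from bench import arm gives the robot as it stands.
- The arm moves only by the tool carry_out, never from a script. Its argument "deltas" is a list of rows, each an object with "offset": the shift along the world's x, y, z in m, a list of three; "twist": the turn, a rotation vector about the world's x, y, z in rad, a list of three. In form: [{"offset": [x, y, z], "twist": [wx, wy, wz]}, ...]. A call has 1 to 10 rows; each row shifts and turns the commanded pose from where the row before left it; what a row does not reach is not made up. A row lasts 1/8 s, in which the tool goes at most 62.5 mm and 10.7 degrees, less where a joint would pass 70% of its speed; a pose out of reach is approached as far as the arm can. A call with a gripper value outside its range is refused whole. "grip" is the opening, from 0 (shut) to 1 (fully open), set as the call begins (left out, the last holds). The fingers move at their own pace and stop on an object; "newtons" is the grip in N (left out, the last holds). Time passes only in rows, so rows that do not move let the fingers close. It gives the time, the measured TCP pose, the force and the opening at its end, in the units of the state.
- arm.get_state(): the state, without advancing time (a new reading comes with each control period).
- arm.get_image(name): name is "scene" or "top" or "wrist"; returns a dict with "pixels" (400x640x3 uint8, red, green, blue), "depth" (400x640 float32, mm along the optical axis (not along the pixel's ray), 0 where there is no reading), "vertical_fov" (degrees; the focal length in pixels is half the picture's height over the tangent of half this angle, whatever the lens; pixels are square), "cx", "cy" (the principal point, pixels), "dist_coeffs" ([k1, k2, p1, p2, k3] as OpenCV has them; the pictures are not rectified), "R" (3x3) and "t" (3): a world point X has camera coordinates R X + t. Camera axes: x right, y down, z forward; pixel columns grow to the right and rows downward; lengths in mm; the calibration is good to about 2 mm. A picture is of the moment at which its call begins.
- arm.sign_off(): hands the job in, once; it reports no verdict.
The state is a dict: "clock": time; "joint_pos": joint angles; "joint_velocities": joint speeds; "tau": joint torques, N m; "position": TCP position; "orientation": TCP orientation; "contact_force": force on the tool from outside, world axes, zero at the start; "wrist_torque": the same for the moment, N m; "gripper_width": finger opening in mm.
Only numpy, scipy, OpenCV 4.12 (cv2) and the standard library are available. Lean on these libraries where they do the work, as an engineer would, in place of code of your own. Each camera call takes 0.05 s, during which the arm holds its last target.

## Working session

There is one attempt and no reset: what is moved stays moved. The work goes in short steps, Python scripts to look and compute and a tool call to move; the robot and the scene stay as the last step left them, time stands still between calls to the robot, and variables do not carry over. Pictures are saved under pics/ and viewed, and the job is handed in when it is done.

Besides the shell and the picture viewer there is one more tool, called in YAML: its name, and indented under it one key for each argument. carry_out: Moves the arm, as the interface text tells. Its arguments: {"type":"object","properties":{"deltas":{"type":"array"},"grip":{"type":"number"},"newtons":{"type":"number"}},"required":["deltas"]}

```bash
mkdir -p pics
cat > h.py <<'E'
import numpy as np, cv2, pickle
from bench import arm
def grab(n):
    im=arm.get_image(n); pickle.dump(im,open(f'{n}.pkl','wb')); return im
def load(n): return pickle.load(open(f'{n}.pkl','rb'))
def K(im):
    f=200/np.tan(np.radians(im['vertical_fov'])/2)
    return np.array([[f,0,im['cx']],[0,f,im['cy']],[0,0,1]])
def cloud(im):
    h,w=im['depth'].shape
    u,v=np.meshgrid(np.arange(w),np.arange(h))
    p=np.stack([u,v],-1).reshape(-1,1,2).astype(np.float64)
    n=cv2.undistortPoints(p,K(im),np.array(im['dist_coeffs'],float))[:,0]
    d=im['depth'].reshape(-1,1).astype(float)
    X=(np.c_[n,np.ones(len(n))]*d-np.array(im['t']))@np.array(im['R'])
    X[d[:,0]==0]=np.nan
    return X.reshape(h,w,3)
def proj(im,P):
    P=np.atleast_2d(np.array(P,float))
    r,_=cv2.Rodrigues(np.array(im['R'],float))
    return cv2.projectPoints(P,r,np.array(im['t'],float),K(im),np.array(im['dist_coeffs'],float))[0][:,0]
def save(im,name,crop=None,s=1):
    p=im['pixels'][:,:,::-1]
    if crop: x0,y0,x1,y1=crop; p=p[y0:y1,x0:x1]
    cv2.imwrite('pics/'+name,cv2.resize(np.ascontiguousarray(p),None,fx=s,fy=s,interpolation=cv2.INTER_CUBIC))
E
python3 - <<'E'
from h import *
for n in ('scene','top','wrist'):
    im=grab(n); save(im,n+'0.png')
s=arm.get_state(); print(s)
E
```

```text
{'clock': 0.15, 'joint_pos': array([-1.33912511e+00,  2.21038179e-01,  1.52735732e+00,  5.79047922e-06,
        1.39465623e+00, -1.26052215e-01]), 'joint_velocities': array([ 0.00164739, -0.00172194, -0.00356323,  0.00072361, -0.00122095,
        0.00068936]), 'tau': array([-1.53297708e-03, -4.97486329e+01, -3.89903069e+01, -4.69260522e-04,
        7.20839656e-03,  4.90136571e-06]), 'position': array([ 218.76046397, -584.98074865,  230.4499653 ]), 'orientation': array([-3.14014587e+00, -1.89086987e-04,  3.57722280e-01]), 'contact_force': array([ 0.47267973,  0.25256725, -0.18638901]), 'wrist_torque': array([0.01734368, 0.00497776, 0.04211676]), 'gripper_width': 85.79457908913577}
```

View pics/scene0.png

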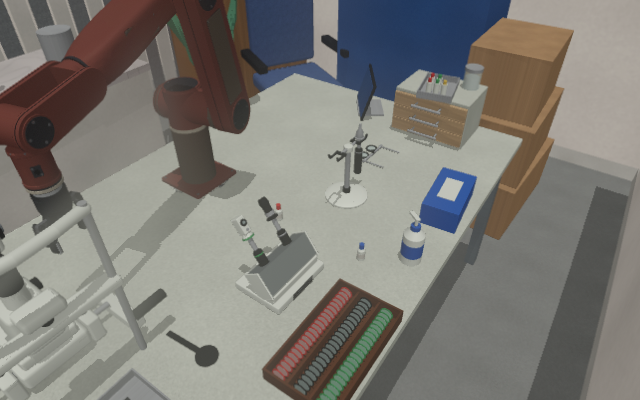

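View pics/top0.png

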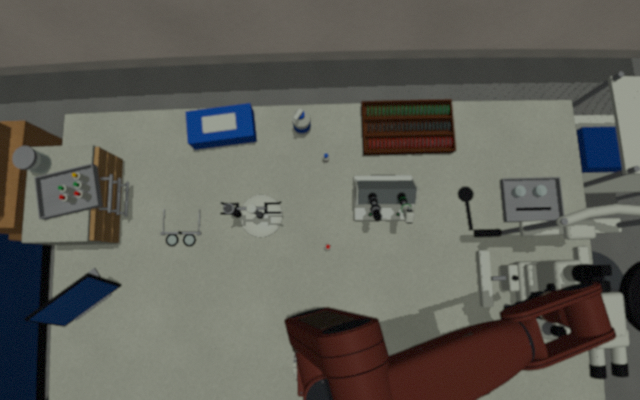

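View pics/wrist0.png

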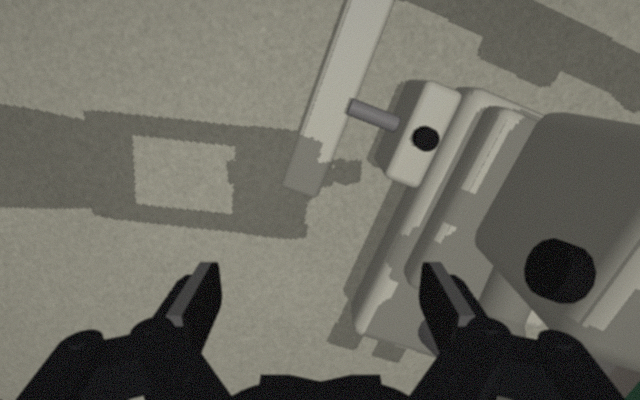

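The scope stands in the right-hand (−y) well, near scene (250,240) and top (405,205). The stand is near top (262,213), with its empty hook pointing right towards −y. I'll enlarge both areas.

Run:
```python
from h import *
t=load('top');s=load('scene')
save(t,'t1.png',(340,160,440,235),8); save(t,'t2.png',(210,180,310,250),8)
save(s,'s1.png',(220,180,340,310),5); save(s,'s2.png',(310,110,410,215),6)
C=cloud(t)
for n,(u,v) in dict(head=(403,196),baseL=(356,218),baseR=(412,216)).items(): print(n,C[v,u])
```

```text
head [ 565.52054232 -275.05564845  129.57499098]
baseL [ 506.81906809 -122.45322804   28.61863212]
baseR [ 486.071208   -278.60051923  229.73098919]
```

View pics/t1.png

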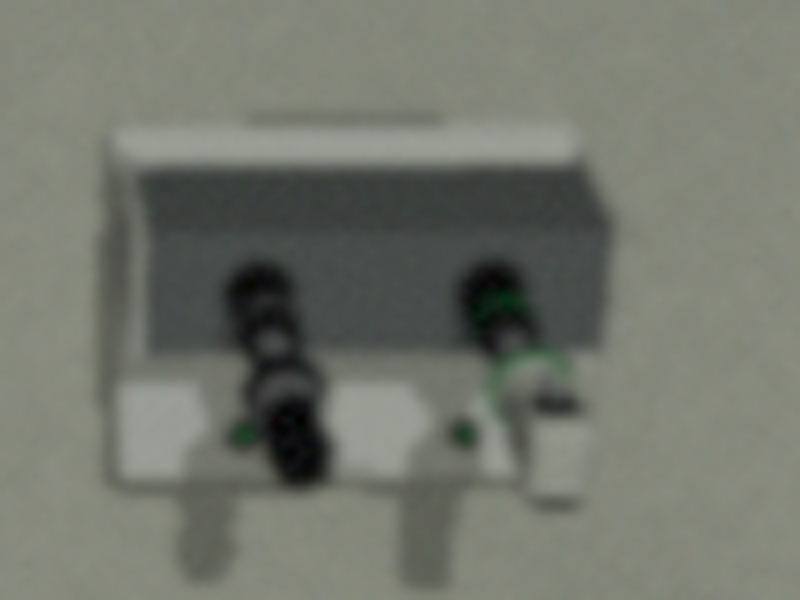

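View pics/t2.png

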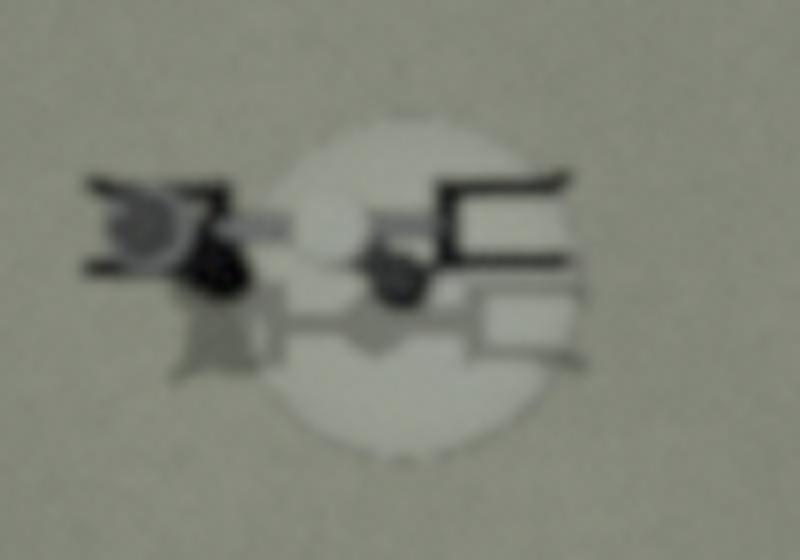

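View pics/s1.png

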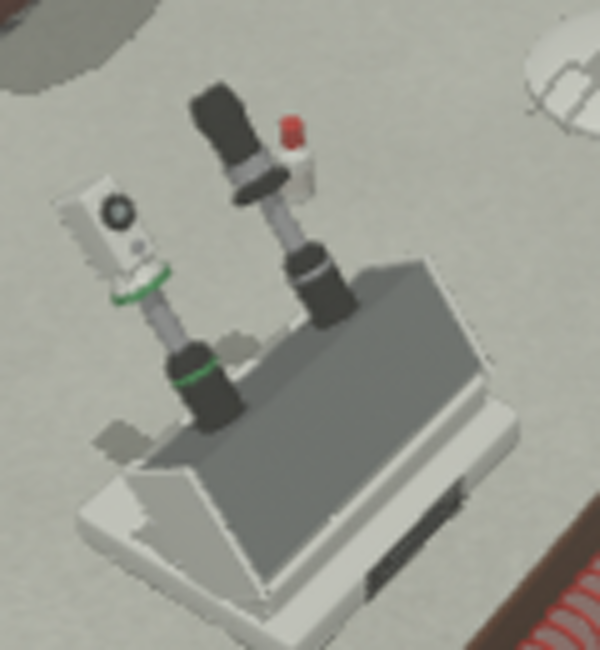

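View pics/s2.png

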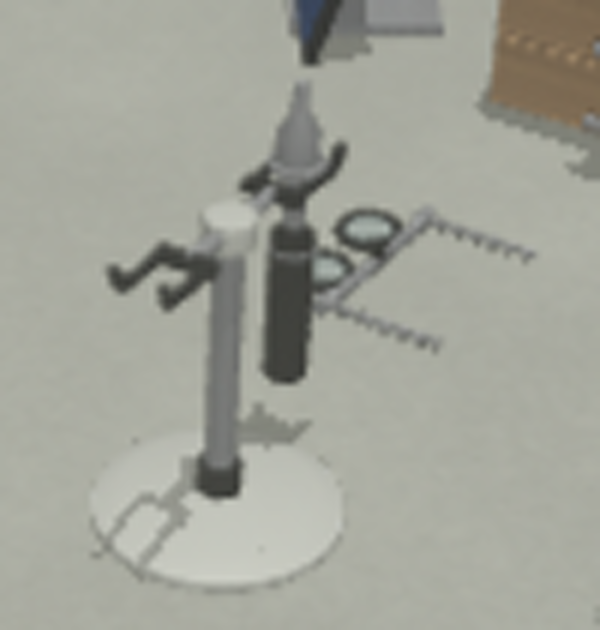

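Run:
```python
from h import *
for n in ('top','scene'):
    C=cloud(load(n)); X=C.reshape(-1,3); px=load(n)['pixels'].reshape(-1,3).astype(int)
    print(n)
    ok=np.isfinite(X).all(1)
    A=ok&(X[:,0]>440)&(X[:,0]<720)&(X[:,1]>-350)&(X[:,1]<-80)
    tb=X[A&(abs(X[:,2])<8)]; print('table z',np.median(tb[:,2]))
    b=X[A&(X[:,2]>22)&(X[:,2]<38)&(px.sum(1)>330)]
    r=cv2.minAreaRect(b[:,:2].astype(np.float32)); print('base',len(b),np.median(b[:,2]),r, b[:,:2].min(0),b[:,:2].max(0))
    h=X[A&(X[:,2]>150)&(X[:,1]<-220)]; c=px[A&(X[:,2]>150)&(X[:,1]<-220)]
    w=h[c.sum(1)>330]; print('head',len(w),w.mean(0),w.min(0),w.max(0))
    # stand
    S=ok&(X[:,0]>380)&(X[:,0]<620)&(X[:,1]>80)&(X[:,1]<380)
    cap=X[S&(X[:,2]>205)&(X[:,2]<222)&(px.sum(1)>420)]; print('cap',len(cap),np.median(cap,0),cap.mean(0))
    f=X[S&(X[:,2]>5)&(X[:,2]<25)]; 
    if len(f):
        (cx,cy),rr=cv2.minEnclosingCircle(f[:,:2].astype(np.float32)); print('foot',len(f),cx,cy,rr,np.median(f[:,2]),f.min(0),f.max(0))
    k=X[S&(X[:,2]>190)&(X[:,2]<235)&(px.sum(1)<230)]
    print('black',len(k)); 
    k=k[k[:,1]<np.median(cap[:,1])-20]; print(len(k),k.min(0),k.max(0)); print(np.round(k[np.argsort(k[:,1])][::max(1,len(k)//25)],0).tolist())
```

```text
top
table z 0.15075463990425247
base 667 30.087978290266996 ((581.0687866210938, -224.02243041992188), (213.01683044433594, 162.87551879882812), 88.22737121582031) [ 498.05675577 -329.79702236] [ 664.58065299 -115.27626239]
head 77 [ 488.86878458 -271.20981867  221.33369088] [ 471.67720793 -283.56535206  179.36624462] [ 527.84296631 -260.7032917   235.49552623]
cap 65 [531.09688721 223.92992459 213.6445695 ] [530.16559544 223.11555477 213.62914623]
foot 1447 504.090576171875 227.0217742919922 181.20411682128906 13.800640608070543 [380.74783658  80.24523689   5.00117641] [619.60075885 379.29468404  24.94442132]
black 140
58 [510.85825913 129.50095937 202.50630475] [545.5104561  181.78575796 226.15845499]
[[543.0, 130.0, 220.0], [511.0, 132.0, 226.0], [545.0, 137.0, 210.0], [542.0, 137.0, 209.0], [546.0, 140.0, 207.0], [541.0, 143.0, 213.0], [542.0, 146.0, 213.0], [513.0, 150.0, 213.0], [542.0, 152.0, 211.0], [542.0, 156.0, 209.0], [542.0, 159.0, 211.0], [514.0, 162.0, 210.0], [543.0, 166.0, 207.0], [542.0, 168.0, 211.0], [543.0, 172.0, 208.0], [540.0, 172.0, 207.0], [518.0, 173.0, 204
[... 1418 characters left out ...]
0, 210.0], [547.0, 157.0, 209.0], [515.0, 159.0, 208.0], [518.0, 160.0, 209.0], [544.0, 162.0, 209.0], [517.0, 162.0, 211.0], [543.0, 163.0, 212.0], [547.0, 164.0, 213.0], [545.0, 166.0, 207.0], [516.0, 169.0, 211.0], [535.0, 170.0, 209.0], [515.0, 171.0, 206.0], [527.0, 171.0, 210.0], [546.0, 171.0, 209.0], [530.0, 171.0, 211.0], [534.0, 171.0, 212.0], [530.0, 172.0, 207.0], [526.0, 172.0, 205.0], [521.0, 173.0, 206.0], [517.0, 173.0, 209.0], [517.0, 174.0, 204.0], [524.0, 175.0, 211.0], [536.0, 175.0, 207.0], [544.0, 175.0, 210.0], [520.0, 175.0, 209.0], [536.0, 176.0, 210.0], [516.0, 176.0, 211.0], [543.0, 176.0, 213.0], [538.0, 178.0, 210.0], [545.0, 179.0, 204.0], [545.0, 180.0, 208.0]]
```

```bash
cat > fit.py <<'E'
from h import *
from scipy.optimize import least_squares
def axes(yaw):
    c,s=np.cos(yaw),np.sin(yaw); Rz=np.array([[c,-s,0],[s,c,0],[0,0,1]])
    t=np.radians(-35); Ry=np.array([[np.cos(t),0,np.sin(t)],[0,1,0],[-np.sin(t),0,np.cos(t)]])
    return Rz@Ry
def sdbox(P,h):
    q=abs(P)-h; return np.linalg.norm(np.maximum(q,0),axis=1)+np.minimum(q.max(1),0)
def fithead(X,R,c0,r=45):
    c=np.array(c0,float)
    for _ in range(6):
        P=X[np.linalg.norm(X-c,axis=1)<r]; L=(P-c)@R; P=P[(L[:,2]>-24)]
        s=least_squares(lambda c:sdbox((P-c)@R,np.array([17,13,26.])),c,loss='soft_l1',f_scale=2); c=s.x
    return c,len(P),np.median(abs(sdbox((P-c)@R,np.array([17,13,26.]))))
E
python3 - <<'E'
from fit import *
R=axes(np.radians(-1.6)); print('axis',R[:,2])
for n in ('top','scene'):
    X=cloud(load(n)).reshape(-1,3); X=X[np.isfinite(X).all(1)]
    for yaw in (-1.6,):
      c=fithead(X,R,(495,-276,205)); print(n,c, 'bottom', c[0]-186*R[:,2], 'collar',c[0]-40*R[:,2])
# check reprojection overlay
R0=R
c=np.mean([fithead(cloud(load(n)).reshape(-1,3)[np.isfinite(cloud(load(n)).reshape(-1,3)).all(1)],R,(495,-276,205))[0] for n in('top','scene')],0)
for n,crop,s in (('top',(360,170,430,230),10),('scene',(225,190,295,275),8)):
    im=load(n); im['pixels']=im['pixels'].copy()
    p=im['pixels'][crop[1]:crop[3],crop[0]:crop[2]]; p=cv2.resize(p,None,fx=s,fy=s,interpolation=cv2.INTER_CUBIC)
    cs=[c+R@np.array([x,y,z]) for x in(-17,17) for y in(-13,13) for z in(-26,26)]
    cs+=[c+R@np.array([0,0,z]) for z in range(-130,30,10)]+[c+R@np.array([18*np.cos(a),18*np.sin(a),-40]) for a in np.linspace(0,6.28,24)]
    for u,v in proj(im,cs): cv2.circle(p,(int((u-crop[0]+.5)*s),int((v-crop[1]+.5)*s)),2,(255,0,0),-1)
    cv2.imwrite(f'pics/ov_{n}.png',p[:,:,::-1])
E
```

```text
axis [-0.57335281  0.01601519  0.81915204]
top (array([ 497.2094509 , -274.32176829,  203.60673871]), 136, np.float64(1.0633447216006902)) bottom [ 603.8530731  -277.30059438   51.24445847] collar [ 520.1435632  -274.96237605  170.84065694]
scene (array([ 496.6670303 , -272.6230302 ,  204.96649474]), 258, np.float64(1.1427162695931132)) bottom [ 603.3106525  -275.60185629   52.6042145 ] collar [ 519.6011426  -273.26363796  172.20041297]
```

```bash
python3 -c "
import cv2,numpy as np
a=cv2.imread('pics/ov_top.png');b=cv2.imread('pics/ov_scene.png')
a=cv2.resize(a,(400,343));b=cv2.resize(b,None,fx=.6,fy=.6)
o=np.zeros((max(a.shape[0],b.shape[0]),a.shape[1]+b.shape[1],3),np.uint8);o[:a.shape[0],:400]=a;o[:b.shape[0],400:]=b;cv2.imwrite('pics/ov.png',o)"
```

```text
(no output)
```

View pics/ov.png

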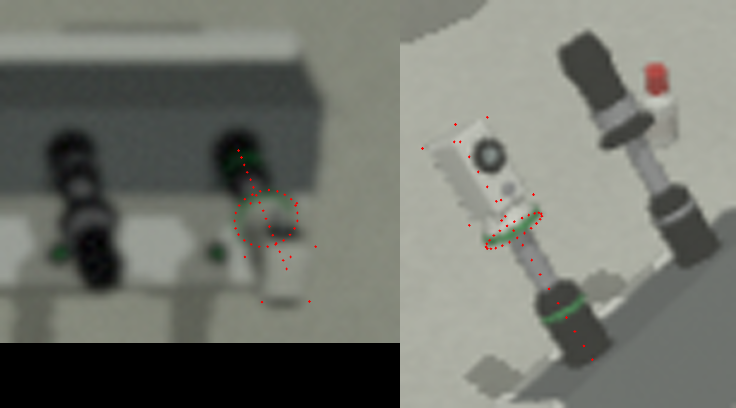

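carry_out:
  deltas:
    - {"offset": [0, 0, 0.05], "twist": [0, 0, 0]}
    - {"offset": [0, 0, 0.04], "twist": [0, 0, 0]}
    - {"offset": [0.032, 0.045, 0], "twist": [0, 0, -0.129]}
    - {"offset": [0.032, 0.045, 0], "twist": [0, 0, -0.129]}
    - {"offset": [0.032, 0.045, 0], "twist": [0, 0, -0.128]}
    - {"offset": [0.032, 0.045, 0], "twist": [0.004, -0.153, 0]}
    - {"offset": [0.032, 0.045, 0], "twist": [0.004, -0.153, 0]}
    - {"offset": [0.033, 0.044, 0], "twist": [0.004, -0.153, 0]}
    - {"offset": [0.033, 0.044, 0], "twist": [0.004, -0.152, 0]}
    - {"offset": [0, 0, -0.042], "twist": [0, 0, 0]}
  grip: 1

```text
clock: 1.4
position: [445.9, -271.1, 281.5]
orientation: [-3.109, -0.616, -0.035]
contact_force: [-0.4, -0.6, -0.3]
gripper_width: 85.7
```

carry_out:
  deltas:
    - {"offset": [0, 0, 0], "twist": [0, 0, 0]}
    - {"offset": [0, 0, 0], "twist": [0, 0, 0]}

```text
clock: 1.65
position: [445.2, -273.1, 280.7]
orientation: [-3.104, -0.611, -0.04]
contact_force: [0.2, 0.6, 0.2]
gripper_width: 85.3
```

Run:
```python
from fit import *
im=grab('wrist'); save(im,'w1.png')
s=arm.get_state(); print(s['position'],s['orientation'],s['clock'],s['joint_pos'])
from scipy.spatial.transform import Rotation as Ro
print(Ro.from_euler('xyz',s['orientation']).as_matrix())
```

```text
[ 445.37147239 -273.54104762  281.30372289] [-3.10550023 -0.61148566 -0.03957961] 1.7 [-1.04196957 -0.41487599  2.13492653  0.57991667  1.16255826  0.39181168]
[[ 0.81815477 -0.01884412  0.5746892 ]
 [-0.03239916 -0.99938578  0.01335501]
 [ 0.57408455 -0.02954591 -0.81826278]]
```

View pics/w1.png

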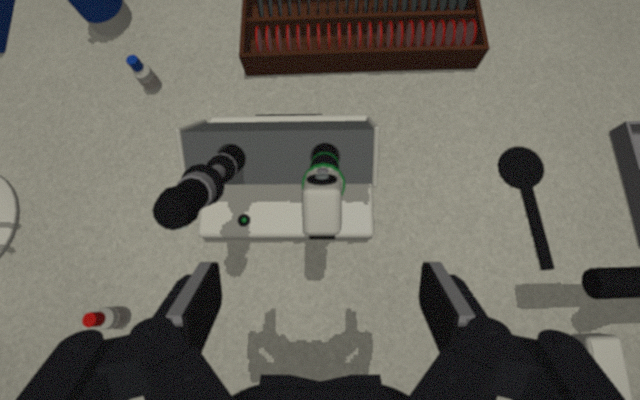

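Run:
```python
from fit import *
im=load('wrist'); C=cloud(im); X=C.reshape(-1,3); px=im['pixels'].reshape(-1,3).astype(int)
ok=np.isfinite(X).all(1)
tb=X[ok&(X[:,0]>700)&(X[:,0]<800)&(abs(X[:,2])<15)]; print('table',len(tb), np.median(tb[:,2]) if len(tb) else '')
A=ok&(X[:,0]>440)&(X[:,0]<720)&(X[:,1]>-350)&(X[:,1]<-80)
b=X[A&(X[:,2]>24)&(X[:,2]<36)]
print(np.median(b[:,2]),cv2.minAreaRect(b[:,:2].astype(np.float32)))
R=axes(np.radians(-1.6))
print(fithead(X[ok],R,(497,-274,204)))
# block front ridge line (top edge of grey block)
h=X[A]; 
# dark/gray block points: fit plane of the slanted face
P=C[150:180,255:295].reshape(-1,3); P=P[np.isfinite(P).all(1)]; c=P.mean(0); n=np.linalg.svd(P-c)[2][2]; print('front face normal',n,c)
save(im,'w1c.png',(260,110,400,250),5)
```

```text
table 31076 0.08329417858780955
29.754098930138184 ((581.8909912109375, -225.13522338867188), (214.68560791015625, 166.70855712890625), 88.64385986328125)
(array([ 496.46250047, -272.66150922,  203.44121077]), 2579, np.float64(0.7263696742562296))
front face normal [-0.57811121  0.01320964  0.81585105] [ 565.0288684  -221.28600092   97.22496306]
```

View pics/w1c.png

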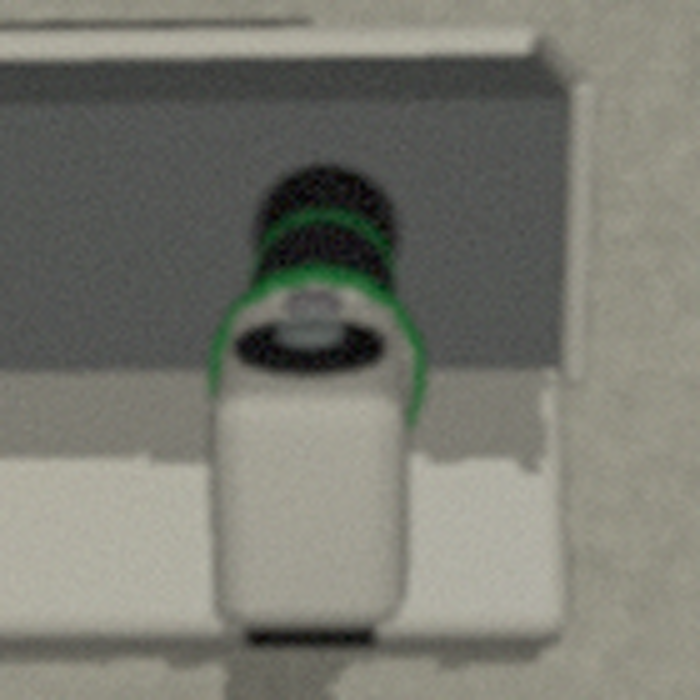

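carry_out:
  deltas:
    - {"offset": [-0.002, 0.002, -0.0015], "twist": [-0.036, 0, -0.005]}
    - {"offset": [0.016, 0, -0.023], "twist": [0, 0, 0]}
    - {"offset": [0.016, 0, -0.023], "twist": [0, 0, 0]}
    - {"offset": [0.016, 0, -0.023], "twist": [0, 0, 0]}
    - {"offset": [0, 0, 0], "twist": [0, 0, 0]}
    - {"offset": [0, 0, 0], "twist": [0, 0, 0]}

```text
clock: 2.45
position: [491.0, -270.8, 210.1]
orientation: [3.134, -0.612, -0.019]
contact_force: [0.0, 0.7, 0.2]
gripper_width: 85.4
```

Run:
```python
from fit import *
from scipy.spatial.transform import Rotation as Ro
im=grab('wrist'); save(im,'w2.png')
s=arm.get_state(); T=Ro.from_euler('xyz',s['orientation']).as_matrix(); print(s['position'],s['orientation'],s['contact_force']); print(T)
X=cloud(im).reshape(-1,3);X=X[np.isfinite(X).all(1)]
R=axes(np.radians(-1.35)); c=fithead(X,R,(497,-273,204)); print(c)
print('remaining',c[0]-19*R[:,2]-s['position'], 'in tool',T.T@(c[0]-19*R[:,2]-s['position']))
```

```text
[ 491.0659491  -271.05368719  210.40944008] [ 3.13334842 -0.61261364 -0.01876015] [-0.48154732  0.73651771  0.19323499]
[[ 0.81800398 -0.02349802  0.5747324 ]
 [-0.01534768 -0.99970113 -0.01902892]
 [ 0.57500777  0.00674492 -0.81812014]]
(array([ 496.55013091, -273.46941223,  203.50164097]), 6196, np.float64(0.780556499648764))
remaining [ 16.37910916  -2.67247823 -22.47168795] in tool [ 0.51779766  2.13523307 27.84899965]
```

View pics/w2.png

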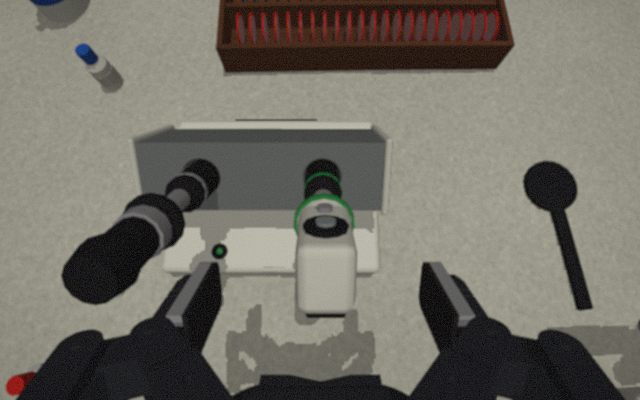

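carry_out:
  deltas:
    - {"offset": [0.008, -0.0025, -0.0115], "twist": [0, 0, 0]}
    - {"offset": [0.0083, 0, -0.011], "twist": [0, 0, 0]}
    - {"offset": [0, 0, 0], "twist": [0, 0, 0]}
    - {"offset": [0, 0, 0], "twist": [0, 0, 0]}

```text
clock: 3.0
position: [507.2, -273.0, 186.6]
orientation: [3.136, -0.611, -0.02]
contact_force: [-0.1, -0.1, 0.4]
gripper_width: 85.6
```

Run:
```python
from fit import *
from scipy.spatial.transform import Rotation as Ro
im=grab('wrist'); save(im,'w3.png')
s=arm.get_state(); T=Ro.from_euler('xyz',s['orientation']).as_matrix(); print(s['position'],s['orientation'],s['contact_force'])
h=np.array([496.5,-273.3,203.5]);a=axes(np.radians(-1.35))[:,2]
print('in tool',T.T@(h-19*a-s['position']))
```

```text
[ 507.2187144  -273.05965049  186.78501167] [ 3.13522618 -0.61163277 -0.01971561] [-0.69355388 -0.27755518  0.56900986]
in tool [ 0.81323003  0.49884215 -0.83246957]
```

View pics/w3.png

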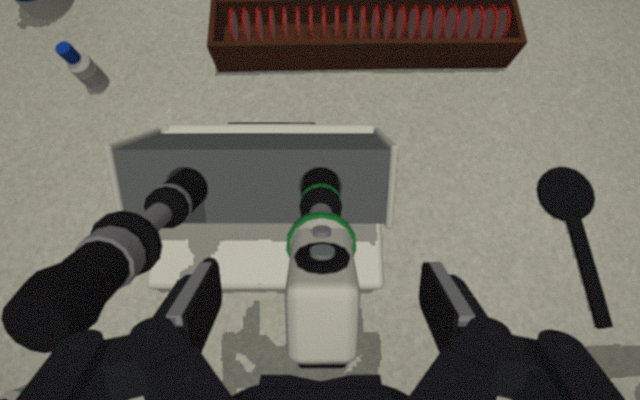

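Head is centred at column about 322, between the fingers. Closing now.

carry_out:
  deltas:
    - {"offset": [0, 0, 0], "twist": [0, 0, 0]}
    - {"offset": [0, 0, 0], "twist": [0, 0, 0]}
    - {"offset": [0, 0, 0], "twist": [0, 0, 0]}
    - {"offset": [0, 0, 0], "twist": [0, 0, 0]}
    - {"offset": [0, 0, 0], "twist": [0, 0, 0]}
    - {"offset": [0, 0, 0], "twist": [0, 0, 0]}
    - {"offset": [0, 0, 0], "twist": [0, 0, 0]}
    - {"offset": [0, 0, 0], "twist": [0, 0, 0]}
  grip: 0
  newtons: 90

```text
clock: 4.05
position: [507.2, -273.0, 186.7]
orientation: [3.135, -0.611, -0.02]
contact_force: [-4.6, 1.0, 5.9]
gripper_width: 25.3
```

carry_out:
  deltas:
    - {"offset": [-0.0057, 0.0001, 0.0082], "twist": [0, 0, 0]}
    - {"offset": [-0.0057, 0.0001, 0.0082], "twist": [0, 0, 0]}
    - {"offset": [-0.0057, 0.0002, 0.0082], "twist": [0, 0, 0]}
    - {"offset": [-0.0057, 0.0001, 0.0082], "twist": [0, 0, 0]}

```text
clock: 4.55
position: [483.7, -272.2, 219.4]
orientation: [3.136, -0.611, -0.02]
contact_force: [2.2, -0.4, -3.4]
gripper_width: 25.2
```

carry_out:
  deltas:
    - {"offset": [-0.0057, 0.0001, 0.0082], "twist": [0, 0, 0]}
    - {"offset": [-0.0057, 0.0002, 0.0082], "twist": [0, 0, 0]}
    - {"offset": [-0.0058, 0.0001, 0.0082], "twist": [0, 0, 0]}
    - {"offset": [-0.0057, 0.0001, 0.0082], "twist": [0, 0, 0]}
    - {"offset": [-0.0057, 0.0001, 0.0082], "twist": [0, 0, 0]}

```text
clock: 5.18
position: [455.2, -271.8, 260.5]
orientation: [3.136, -0.611, -0.02]
contact_force: [0.2, 0.3, -3.2]
gripper_width: 25.3
```

Run:
```python
from fit import *
im=grab('wrist'); save(im,'w4.png')
im=grab('scene'); save(im,'s4.png',(190,130,350,310),4)
s=arm.get_state(); print(s['position'],s['orientation'],s['contact_force'],s['gripper_width'])
```

```text
[ 455.62967508 -272.43497565  261.46999105] [ 3.13370489 -0.61233388 -0.01945214] [-0.33687463  0.28806373 -3.72383917] 25.2296057798711
```

View pics/w4.png

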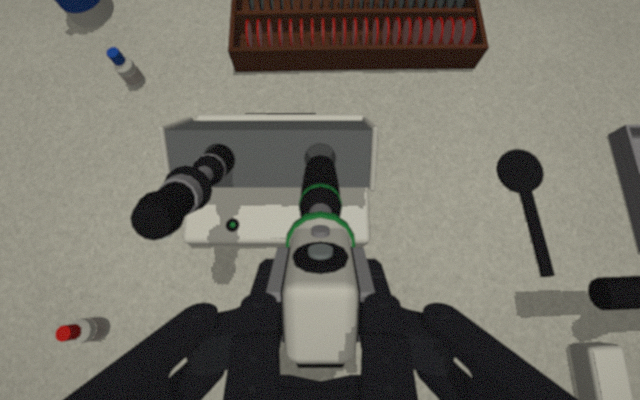

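View pics/s4.png

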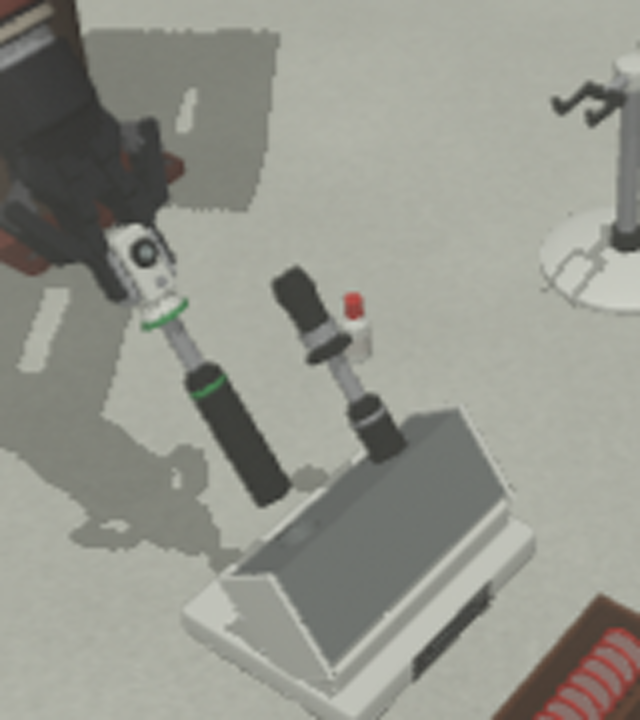

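Run:
```python
from fit import *
from scipy.spatial.transform import Rotation as Ro
im=load('wrist'); s=arm.get_state(); T=Ro.from_euler('xyz',s['orientation']).as_matrix()
R=np.array(im['R']); t=np.array(im['t']); c=-R.T@t
print(T.T@(c-s['position']), T.T@R.T, im['vertical_fov'])
```

```text
[  82.30189415   -0.55903737 -142.25157878] [[-1.01648923e-03 -9.45585122e-01 -3.25373238e-01]
 [ 9.99998839e-01 -5.91891184e-04 -1.40394015e-03]
 [ 1.13495936e-03 -3.25374288e-01  9.45584626e-01]] 59.43271966807988
```

carry_out:
  deltas:
    - {"offset": [0, 0, 0.045], "twist": [0, 0, 0]}
    - {"offset": [0, 0, 0.045], "twist": [0, 0, 0]}
    - {"offset": [0, 0, 0.04], "twist": [-0.003, 0.153, 0]}
    - {"offset": [0, 0, 0.04], "twist": [-0.003, 0.153, 0]}
    - {"offset": [0, 0.04, 0], "twist": [-0.003, 0.153, 0]}
    - {"offset": [0, 0.05, 0], "twist": [-0.003, 0.152, 0]}
    - {"offset": [0, 0.05, 0], "twist": [0, 0, 0]}
    - {"offset": [0, 0.05, 0], "twist": [0, 0, 0]}
    - {"offset": [0, 0.05, 0], "twist": [0, 0, 0]}
    - {"offset": [0, 0.05, 0], "twist": [0, 0, 0]}

```text
clock: 6.52
position: [455.9, 20.2, 429.9]
orientation: [3.114, -0.001, -0.013]
contact_force: [0.3, -0.3, -4.5]
gripper_width: 25.2
```

Run:
```python
from fit import *
im=grab('wrist'); save(im,'w5.png')
s=arm.get_state(); print(s['position'],s['orientation'],s['contact_force'],s['gripper_width'],s['clock'],s['joint_pos'])
```

```text
[455.48732735  25.86294678 430.15317953] [ 3.11969960e+00 -1.34475360e-03 -7.67528793e-03] [-0.07752779  5.44856672 -3.97431401] 25.043693518692525 6.575 [-0.10034798 -0.24077083  1.61944058 -0.02206648  1.75951275  1.4739616 ]
```

View pics/w5.png

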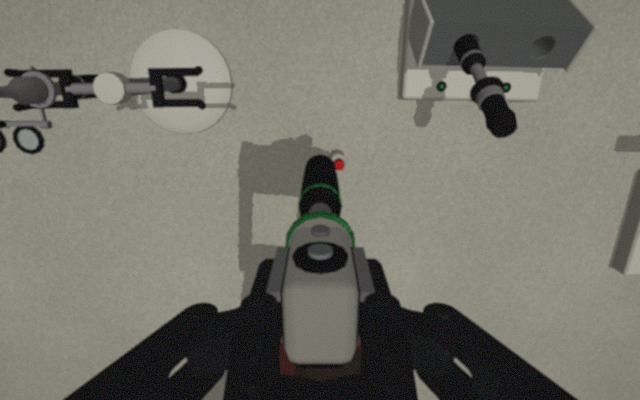

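carry_out:
  deltas:
    - {"offset": [0, 0.03, -0.03], "twist": [0, 0, 0]}
    - {"offset": [0, 0, 0], "twist": [0, 0, 0]}
    - {"offset": [0, 0, 0], "twist": [0, 0, 0]}

```text
clock: 6.95
position: [456.0, 48.0, 400.4]
orientation: [3.113, -0.001, -0.012]
contact_force: [-0.4, 0.2, -1.4]
gripper_width: 25.1
```

Run:
```python
from fit import *
from scipy.spatial.transform import Rotation as Ro
im=grab('wrist'); save(im,'w6.png',(0,0,320,200),2.5)
s=arm.get_state(); T=Ro.from_euler('xyz',s['orientation']).as_matrix();print(s['position'],s['orientation'],s['contact_force']); print(T)
C=cloud(im);X=C.reshape(-1,3);px=im['pixels'].reshape(-1,3).astype(int);ok=np.isfinite(X).all(1)
S=ok&(X[:,0]>430)&(X[:,0]<640)&(X[:,1]>80)&(X[:,1]<330)
cap=X[S&(X[:,2]>205)&(X[:,2]<222)&(px.sum(1)>400)]; print('cap',len(cap),np.median(cap,0),cv2.minEnclosingCircle(cap[:,:2].astype(np.float32)))
k=X[S&(X[:,2]>202)&(X[:,2]<235)&(px.sum(1)<200)&(X[:,1]<195)]
print(len(k),k.min(0),k.max(0))
mid=k[(k[:,2]>203)&(k[:,2]<214)]
for y in range(124,196,6):
    q=mid[(mid[:,1]>=y)&(mid[:,1]<y+6)]
    if len(q): 
        m=(q[:,0].max()+q[:,0].min())/2; l=q[q[:,0]<m];h=q[q[:,0]>=m]; print(y,len(q),np.median(l[:,0]),np.median(h[:,0]),np.median(q[:,2]))
# scope in hand: green collar
g=ok&(px[:,1]>px[:,0]+25)&(px[:,1]>px[:,2]+15)
G=X[g]; print('green',len(G)); G=G[np.linalg.norm(G-s['position'],axis=1)<150]
L=(G-s['position'])@T; print(len(L),L.min(0),L.max(0),np.median(L,0))
save(im,'w6c.png',(260,100,380,400),2)
```

```text
[456.21389378  47.62048249 400.84720053] [ 3.11295712e+00 -1.72878609e-03 -1.33393203e-02] [-1.1185166  -0.14113925 -3.58408895]
[[ 0.99990954 -0.01338295  0.00134601]
 [-0.0133389  -0.99950044 -0.02865213]
 [ 0.00172879  0.02863158 -0.99958854]]
cap 880 [529.84351066 221.59869723 212.77393485] ((529.3698120117188, 221.97177124023438), 15.498411178588867)
1177 [509.32462903 126.45755432 202.26680493] [546.89369366 182.66177645 222.39368112]
130 6 516.0105215033402 540.7553908305115 213.01177344476184
136 80 514.0505223035016 542.9912656923302 208.89039495058853
142 92 514.083547232768 543.0849632822225 208.68506682937704
148 94 514.2396793501846 543.2246908914003 208.46527130047866
154 99 514.3536175169095 543.2844015481032 208.48066718166984
160 98 514.5342279641513 543.0492394846433 208.24735077531108
166 151 515.5023988449681 541.067697274589 208.13518419331382
172 281 519.8887577163372 537.7442295665436 208.9717853771867
178 142 519.333142113695 538.663478300405 208.9094918269303
green 584
562 [ -3.54037316 -17.67165466  14.04215117] [18.87169276 16.01338083 83.76899647] [13.96181786 -0.3285627  16.20480985]
```

View pics/w6.png

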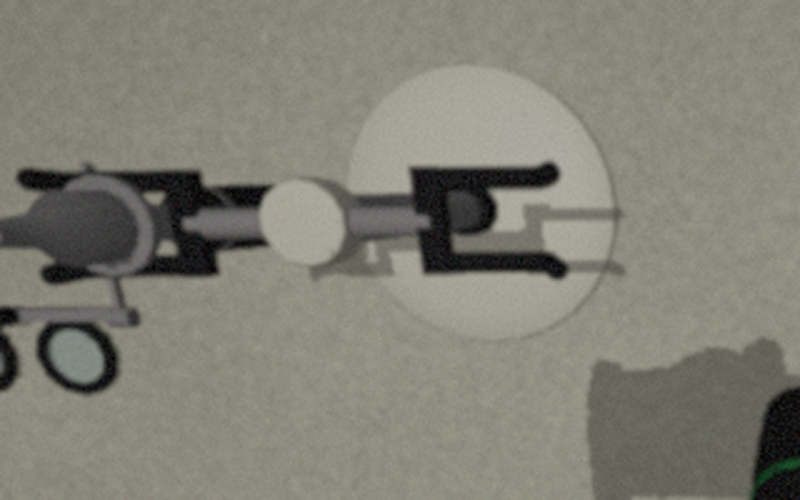

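View pics/w6c.png

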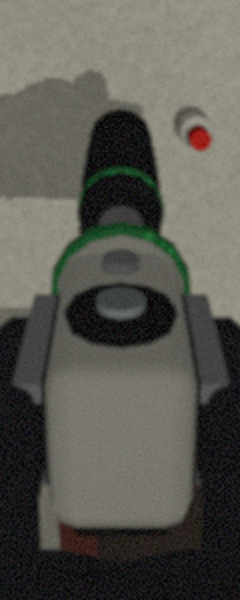

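Run:
```python
from fit import *
from scipy.spatial.transform import Rotation as Ro
im=load('wrist')
s=arm.get_state(); T=Ro.from_euler('xyz',s['orientation']).as_matrix()
C=cloud(im);px=im['pixels'].astype(int)
L=((C.reshape(-1,3)-s['position'])@T); ok=np.isfinite(L).all(1)
L=L[ok]
def cyl(z0,z1,r):
    P=L[(L[:,2]>z0)&(L[:,2]<z1)&(abs(L[:,0])<35)&(abs(L[:,1])<25)]
    f=lambda p:np.hypot(P[:,0]-p[0]-p[2]*(P[:,2]-100),P[:,1]-p[1]-p[3]*(P[:,2]-100))-r
    s=least_squares(f,[0,0,0,0],loss='soft_l1',f_scale=1); return len(P),s.x,np.median(abs(f(s.x)))
print('handle',cyl(72,165,14)); print(cyl(80,160,14))
P=L[(abs(L[:,0])<35)&(abs(L[:,1])<25)]
for z in range(0,180,8):
    q=P[(P[:,2]>=z)&(P[:,2]<z+8)]
    if len(q)>5: print(z,len(q),q.min(0).round(1)[:2],q.max(0).round(1)[:2])
```

```text
handle (1091, array([ 0.33092574, -1.02502196,  0.0011193 , -0.00126221]), np.float64(0.20377018178226614))
(909, array([ 0.27872859, -1.02204701,  0.00330707, -0.00114374]), np.float64(0.19598675191624082))
0 56 [ 12.6 -13.2] [17.7 12. ]
8 633 [ -0.1 -17.7] [18.9 16.5]
16 278 [ -0.2 -17.6] [18.5 16.6]
40 8 [ 6.7 -4.7] [7.6 1.8]
48 93 [ 3.4 -7.2] [7.8 4.9]
56 407 [ -2.5 -12.5] [12.9 10.8]
64 435 [ -4.4 -14.8] [14.5 12.5]
72 152 [ -1.7 -15.1] [14.8 13.3]
80 119 [  2.8 -14.4] [14.8 12.6]
88 118 [  2.3 -14.9] [14.9 12.8]
96 142 [  1.4 -15.1] [14.7 12.6]
104 95 [  4.7 -14.2] [14.7 12.3]
112 73 [  2.8 -15. ] [14.7 11.6]
120 93 [  3.1 -14.8] [15.1 12.8]
128 98 [  3.9 -14.4] [14.9 12.5]
136 45 [  7.2 -13.2] [14.8 11. ]
144 62 [  4.6 -14.2] [14.8 11.4]
152 64 [  2.4 -14.7] [14.7 12.7]
160 30 [  4.7 -13.9] [14.6 11.9]
```

carry_out:
  deltas:
    - {"offset": [0.036, 0.006, 0], "twist": [0.0287, 0, 0.0]}
    - {"offset": [0.036, 0.006, 0], "twist": [0, 0, 0]}
    - {"offset": [0, 0, -0.05], "twist": [0, 0, 0]}
    - {"offset": [0, 0, -0.05], "twist": [0, 0, 0]}
    - {"offset": [0, 0, -0.048], "twist": [0, 0, 0]}
    - {"offset": [0, 0, 0], "twist": [0, 0, 0]}
    - {"offset": [0, 0, 0], "twist": [0, 0, 0]}

```text
clock: 7.88
position: [529.3, 59.5, 254.9]
orientation: [-3.142, -0.004, -0.014]
contact_force: [-0.1, -0.7, -2.7]
gripper_width: 25.0
```

```bash
cat > m.py <<'E'
from fit import *
from scipy.spatial.transform import Rotation as Ro
import sys
def meas(tag):
    im=grab('wrist'); save(im,tag+'.png')
    s=arm.get_state(); T=Ro.from_euler('xyz',s['orientation']).as_matrix();print(s['clock'],s['position'],s['orientation'],s['contact_force'],s['gripper_width'])
    X=cloud(im).reshape(-1,3);px=im['pixels'].reshape(-1,3).astype(int);ok=np.isfinite(X).all(1)
    L=((X-s['position'])@T); L=L[ok]
    P=L[(L[:,2]>72)&(L[:,2]<165)&(abs(L[:,0])<35)&(abs(L[:,1])<25)]
    f=lambda p:np.hypot(P[:,0]-p[0]-p[2]*(P[:,2]-20),P[:,1]-p[1]-p[3]*(P[:,2]-20))-14
    if len(P)>50:
        r=least_squares(f,[0,0,0,0],loss='soft_l1',f_scale=1); print('axis tool',len(P),r.x)
        p=r.x; print('collar world',s['position']+T@np.array([p[0],p[1],21]),'axis dir',T@np.array([p[2],p[3],1]))
    S=ok&(X[:,0]>430)&(X[:,0]<640)&(X[:,1]>100)&(X[:,1]<330)
    cap=X[S&(X[:,2]>205)&(X[:,2]<222)&(px.sum(1)>400)]
    if len(cap): print('cap',len(cap),cv2.minEnclosingCircle(cap[:,:2].astype(np.float32)),np.median(cap[:,2]))
    k=X[S&(X[:,2]>203)&(X[:,2]<214)&(px.sum(1)<200)&(X[:,1]<195)]
    for y in range(124,184,6):
        q=k[(k[:,1]>=y)&(k[:,1]<y+6)&(abs(k[:,0]-528.7)<22)]
        if len(q)>10:
            l=q[q[:,0]<528.7];h=q[q[:,0]>=528.7]; print(y,len(l),len(h),np.median(l[:,0]),np.median(h[:,0]),np.median(q[:,2]))
meas(sys.argv[1])
E
python3 m.py w7
```

```text
7.925 [529.80538041  59.64160794 255.65663735] [-3.14158098 -0.00556481 -0.01360017] [ 0.93458566 -0.56888225 -2.79220935] 25.174358419818457
axis tool 1098 [-0.06310072 -0.3390476   0.00071134 -0.00204021]
collar world [529.8637504   59.98013808 234.65661532] axis dir [ 0.00630343  0.00196633 -0.99998053]
cap 1797 ((529.4945068359375, 223.47816467285156), 16.782819747924805) 212.83280864830527
130 71 24 515.9431967355114 547.6339508766654 210.51660442007002
136 96 90 515.6408442333216 544.9968669505797 208.42660285114843
142 112 118 515.2203913665941 544.638185928701 208.18788676609762
148 109 127 515.2335981807076 544.7267164729469 208.28895216238294
154 104 119 515.4413369417782 544.7573520301969 208.37617656302098
160 109 124 515.5453171513407 544.8028138685545 208.34203212503806
166 116 153 515.7782492349855 544.6398857026717 208.24837819372834
172 349 403 520.3567483668456 538.1548017894972 208.65140052477682
178 152 192 518.3615527073666 541.0413296492857 208.80815553889374
```

View pics/w7.png

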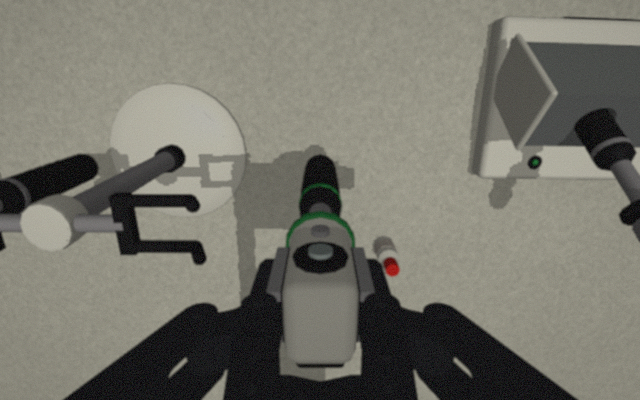

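carry_out:
  deltas:
    - {"offset": [0, 0, -0.003], "twist": [0, 0, 0]}
    - {"offset": [0, 0.015, 0], "twist": [0, 0, 0]}
    - {"offset": [0, 0.02, 0], "twist": [0, 0, 0]}
    - {"offset": [0, 0.02, 0], "twist": [0, 0, 0]}
    - {"offset": [0, 0.015, 0], "twist": [0, 0, 0]}
    - {"offset": [0, 0.012, 0], "twist": [0, 0, 0]}
    - {"offset": [0, 0.005, 0], "twist": [0, 0, 0]}
    - {"offset": [0, 0, 0], "twist": [0, 0, 0]}
    - {"offset": [0, 0, 0], "twist": [0, 0, 0]}

```text
clock: 9.05
position: [527.8, 146.8, 249.1]
orientation: [3.141, -0.0, -0.013]
contact_force: [0.4, 0.6, -2.3]
gripper_width: 25.6
```

```bash
python3 m.py w8
python3 - <<'E'
from fit import *
im=grab('scene'); save(im,'s8.png',(290,80,410,215),5)
E
```

```text
9.1 [527.82657783 146.67619682 249.03546372] [ 3.14145723e+00 -2.97808970e-05 -1.34974167e-02] [-0.06103514 -0.49861958 -4.03513518] 25.13683655076414
axis tool 1038 [ 0.43903218 -0.57011828  0.00234528 -0.00177289]
collar world [528.27385187 147.23748543 228.03539978] axis dir [ 0.00239694  0.00160526 -1.00000016]
cap 969 ((529.390869140625, 223.15695190429688), 16.246185302734375) 212.8398406651897
130 0 29 nan 547.2324131766773 212.3551633832086
136 0 153 nan 544.7720610855591 208.81835490887354
142 0 153 nan 544.3234436130593 208.33688321971215
148 0 151 nan 544.5551139419764 208.28404791216073
154 0 143 nan 544.6035377221616 208.28795065371415
160 0 141 nan 544.8868288439095 208.25709826832647
166 58 162 516.6343418316192 544.6760264227394 208.14278736060348
172 290 373 520.000843736269 539.452255545642 208.968703506506
178 188 221 518.4756665994848 539.9428436786214 208.92310899895054
  return _methods._mean(a, axis=axis, dtype=dtype,
  ret = ret.dtype.type(ret / rcount)
```

View pics/w8.png

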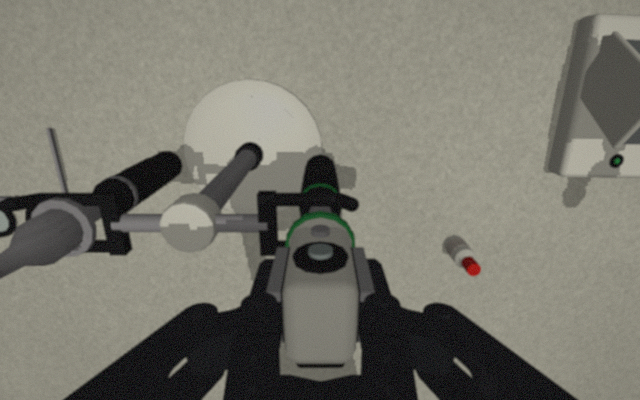

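View pics/s8.png

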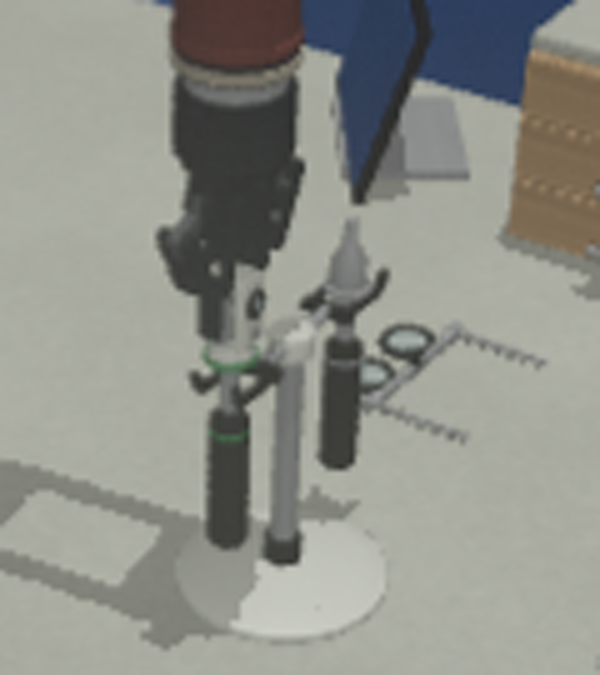

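carry_out:
  deltas:
    - {"offset": [0.0015, 0.0035, 0], "twist": [0, 0, 0]}
    - {"offset": [0, 0, -0.003], "twist": [0, 0, 0]}
    - {"offset": [0, 0, -0.003], "twist": [0, 0, 0]}
    - {"offset": [0, 0, -0.003], "twist": [0, 0, 0]}
    - {"offset": [0, 0, -0.003], "twist": [0, 0, 0]}
    - {"offset": [0, 0, -0.002], "twist": [0, 0, 0]}
    - {"offset": [0, 0, 0], "twist": [0, 0, 0]}
    - {"offset": [0, 0, 0], "twist": [0, 0, 0]}

```text
clock: 10.15
position: [529.3, 150.7, 235.2]
orientation: [-3.141, -0.0, -0.013]
contact_force: [-0.3, 0.7, -4.0]
gripper_width: 25.2
```

```bash
python3 m.py w9 2>/dev/null
```

```text
10.2 [529.37749634 150.70794731 235.27321008] [-3.14144840e+00 -4.41692890e-04 -1.28344349e-02] [ 0.07304815  0.10307404 -3.41772673] 25.012950265665985
axis tool 1071 [ 0.44186421 -0.51355905  0.0019878  -0.00164619]
collar world [529.8352288  151.21870317 214.2734816 ] axis dir [ 0.00245227  0.00175912 -0.99999878]
cap 865 ((530.2938842773438, 222.91249084472656), 15.667289733886719) 212.83052419203537
130 0 35 nan 547.3750017045577 212.04273201625458
136 0 168 nan 545.1518349070885 208.8104491480557
142 0 103 nan 545.7384037770717 207.8009739530096
148 0 90 nan 546.2332763153717 207.5161266819399
154 0 103 nan 545.9400711695523 207.81622947189717
160 0 164 nan 545.1929263041798 208.41014725786852
166 0 176 nan 544.7037012577731 208.15591499827218
172 149 424 524.6656412018175 539.645306938291 208.9513090849634
178 124 250 521.6366977598191 540.0010591483685 208.87522499372415
```

View pics/w9.png

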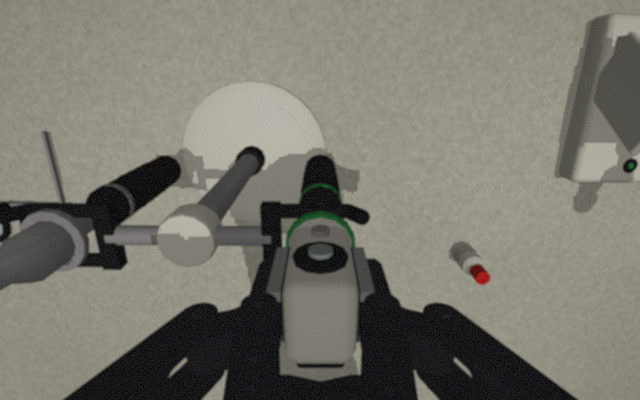

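Well aligned, about 5 mm above the prongs. Lowering gently.

carry_out:
  deltas:
    - {"offset": [0, 0, -0.001], "twist": [0, 0, 0]}
    - {"offset": [0, 0, -0.001], "twist": [0, 0, 0]}
    - {"offset": [0, 0, -0.001], "twist": [0, 0, 0]}
    - {"offset": [0, 0, -0.001], "twist": [0, 0, 0]}
    - {"offset": [0, 0, 0], "twist": [0, 0, 0]}

```text
clock: 10.82
position: [529.2, 150.7, 231.0]
orientation: [-3.142, 0.0, -0.013]
contact_force: [-0.2, -0.6, -3.4]
gripper_width: 25.0
```

carry_out:
  deltas:
    - {"offset": [0, 0, -0.0005], "twist": [0, 0, 0]}
    - {"offset": [0, 0, -0.0005], "twist": [0, 0, 0]}
    - {"offset": [0, 0, 0], "twist": [0, 0, 0]}

```text
clock: 11.2
position: [529.3, 150.7, 230.1]
orientation: [-3.141, -0.0, -0.013]
contact_force: [-0.9, -0.6, -3.5]
gripper_width: 25.1
```

carry_out:
  deltas:
    - {"offset": [0, 0, -0.0005], "twist": [0, 0, 0]}
    - {"offset": [0, 0, 0], "twist": [0, 0, 0]}

```text
clock: 11.45
position: [529.3, 150.7, 229.6]
orientation: [-3.141, -0.0, -0.013]
contact_force: [-0.0, -0.1, -3.6]
gripper_width: 25.1
```

carry_out:
  deltas:
    - {"offset": [0, 0, -0.0005], "twist": [0, 0, 0]}
    - {"offset": [0, 0, 0], "twist": [0, 0, 0]}

```text
clock: 11.7
position: [529.3, 150.8, 229.2]
orientation: [-3.141, -0.0, -0.013]
contact_force: [-0.9, 1.4, -2.8]
gripper_width: 25.1
```

carry_out:
  deltas:
    - {"offset": [0, 0, -0.0005], "twist": [0, 0, 0]}
    - {"offset": [0, 0, 0], "twist": [0, 0, 0]}

```text
clock: 11.95
position: [529.4, 150.8, 229.1]
orientation: [-3.141, -0.001, -0.013]
contact_force: [-2.2, 1.3, 0.9]
gripper_width: 25.0
```

carry_out:
  deltas:
    - {"offset": [0, 0, -0.0003], "twist": [0, 0, 0]}
    - {"offset": [0, 0, 0], "twist": [0, 0, 0]}

```text
clock: 12.2
position: [529.4, 150.8, 229.0]
orientation: [-3.141, -0.001, -0.013]
contact_force: [-3.3, 0.1, 4.5]
gripper_width: 24.7
```

Run:
```python
from fit import *
im=grab('scene'); save(im,'s10.png',(290,80,410,215),5)
print(arm.get_state()['contact_force'],arm.get_state()['wrist_torque'])
```

```text
[-3.74998895  0.37536608  5.70904272] [0.06689793 0.67082379 0.05722702]
```

View pics/s10.png

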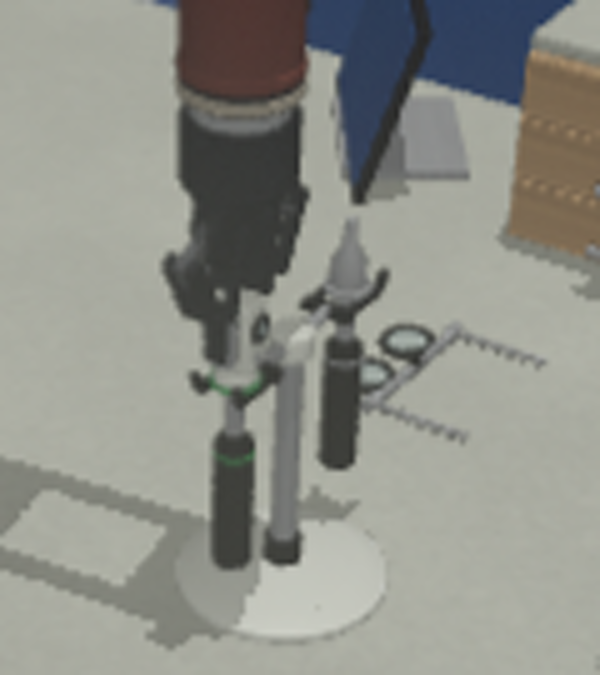

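carry_out:
  deltas:
    - {"offset": [0, 0, 0], "twist": [0, 0, 0]}
    - {"offset": [0, 0, 0], "twist": [0, 0, 0]}
  newtons: 20

```text
clock: 12.5
position: [529.4, 150.8, 229.0]
orientation: [-3.141, -0.001, -0.013]
contact_force: [-3.5, 0.1, 5.6]
gripper_width: 25.2
```

carry_out:
  deltas:
    - {"offset": [0, 0, 0], "twist": [0, 0, 0]}
    - {"offset": [0, 0, 0], "twist": [0, 0, 0]}
    - {"offset": [0, 0, 0], "twist": [0, 0, 0]}
    - {"offset": [0, 0, 0], "twist": [0, 0, 0]}
    - {"offset": [0, 0, 0], "twist": [0, 0, 0]}
  grip: 0.6

```text
clock: 13.12
position: [529.3, 150.7, 228.2]
orientation: [-3.142, -0.0, -0.013]
contact_force: [0.1, -0.5, 0.5]
gripper_width: 51.0
```

```bash
python3 m.py w11 2>/dev/null
python3 - <<'E'
from fit import *
im=grab('scene'); save(im,'s11.png',(290,80,410,215),5)
E
```

```text
13.175 [529.30689456 150.68152224 228.27745094] [-3.14148606e+00 -1.86010207e-04 -1.28247567e-02] [-0.2951539  -0.99917497  0.02946108] 51.12691613837537
axis tool 1024 [ 6.08670199e-01 -8.23099360e-01 -1.35859720e-03  7.73406807e-04]
collar world [529.93000503 151.49893618 207.27765237] axis dir [-1.18104205e-03 -6.51724218e-04 -1.00000031e+00]
cap 842 ((531.460693359375, 223.19204711914062), 15.649168968200684) 212.82052756958717
130 36 61 515.9059438557762 546.9539264792941 212.60313067932418
136 0 208 nan 544.8722889150085 209.54572705377927
142 0 128 nan 546.481494998379 208.08265181646607
148 0 104 nan 547.1443114466218 210.6149409563672
154 0 127 nan 546.7597885839907 208.4119040092028
160 0 193 nan 544.8590879652734 208.66576101520036
166 59 206 515.8781165456161 544.4064319395443 208.37134587681655
172 353 454 519.8743501048094 539.4317590599707 209.01470927467577
178 143 273 518.7124133267913 540.3963603477574 208.9430562689983
```

View pics/w11.png

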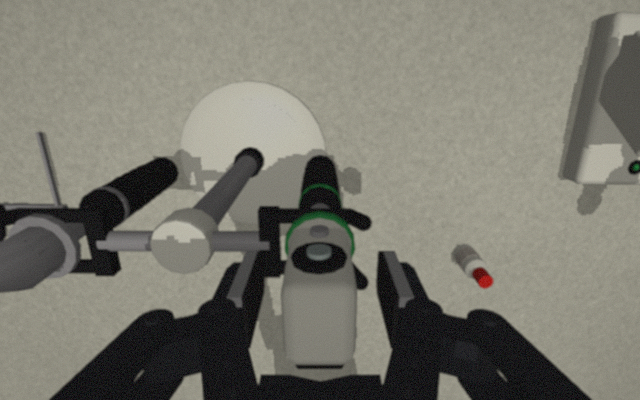

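View pics/s11.png

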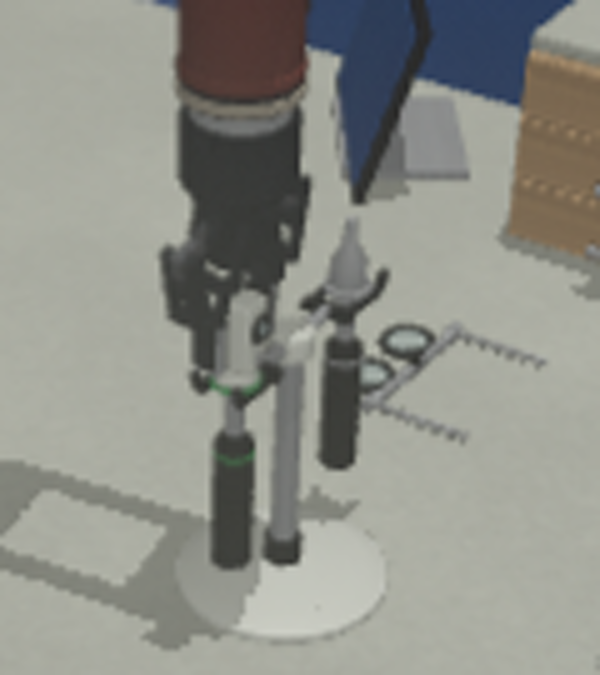

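Released; it hangs upright with no force left on the wrist. Retreating straight up.

carry_out:
  deltas:
    - {"offset": [0, 0, 0.01], "twist": [0, 0, 0]}
    - {"offset": [0, 0, 0.02], "twist": [0, 0, 0]}
    - {"offset": [0, 0, 0.03], "twist": [0, 0, 0]}
    - {"offset": [0, 0, 0.03], "twist": [0, 0, 0]}
    - {"offset": [0, 0, 0.03], "twist": [0, 0, 0]}
    - {"offset": [-0.03, -0.03, 0.02], "twist": [0, 0, 0]}
    - {"offset": [-0.03, -0.03, 0], "twist": [0, 0, 0]}
    - {"offset": [0, 0, 0], "twist": [0, 0, 0]}
    - {"offset": [0, 0, 0], "twist": [0, 0, 0]}
    - {"offset": [0, 0, 0], "twist": [0, 0, 0]}

```text
clock: 14.48
position: [469.7, 91.2, 368.6]
orientation: [-3.141, -0.0, -0.012]
contact_force: [0.5, -0.1, -0.1]
gripper_width: 51.0
```

Run:
```python
from fit import *
im=grab('scene'); save(im,'s12.png')
save(im,'s12c.png',(290,80,410,215),4)
im=grab('wrist'); save(im,'w12.png')
s=arm.get_state(); print(s['clock'],s['position'],s['contact_force'])
```

```text
14.575 [469.59973836  91.1885858  368.11390088] [-0.17397952 -0.40665283 -0.52265411]
```

View pics/s12.png

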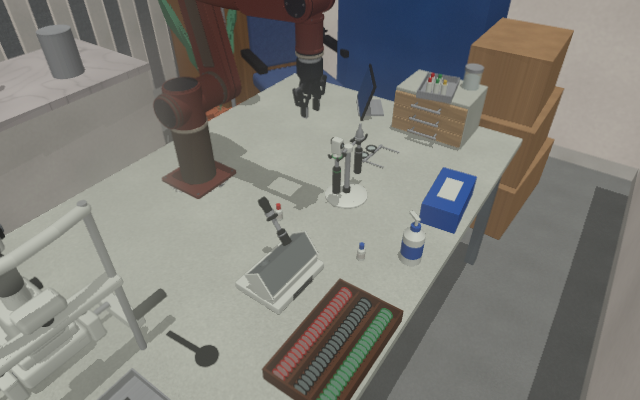

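View pics/s12c.png

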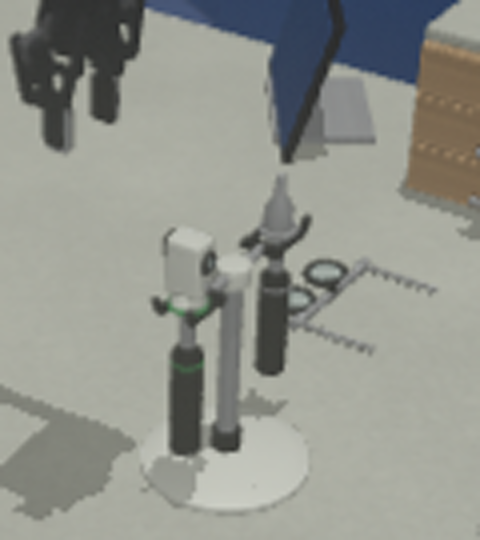

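View pics/w12.png

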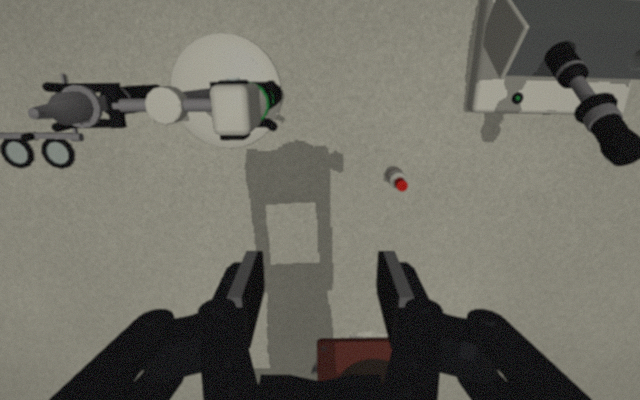

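The scope hangs upright on the hook at scene (337,165), clear of the arm. The retinoscope, transilluminator, drop bottles, occluder and trial frame look where they were.

```bash
python3 -c "
from bench import arm
print(arm.sign_off())"
```

```text
the job is handed in; nothing more can be done
None
```

The ophthalmoscope is hanging, head up, on the empty hook of the stand, and the job is handed in. I finished at about 14.6 s on the robot's clock.

**What I did:** I gripped the scope by its white head and drew it about 90 mm along the well's axis. I turned it upright and brought its neck in over the tips from the open side. I then lowered it in steps of 0.5 mm or less until the prongs took its weight, and opened the fingers.

**Last checks:**
- **Position:** with the fingers open, the scope's axis was vertical to within about 0.1°. It was also within about 1 mm of my seat estimate across the prongs and along them.
- **Forces:** wrist force was near zero after release and again after the retreat. The highest I saw was about 7 N, while seating.
- **Surroundings:** in the last pictures, nothing else on the table looked moved. I compared these by eye and did not measure them again.

**What disagreed:** the cameras differed by up to about 6 mm on where the stand is, so I used the wrist camera for the final alignment. Just before release there was a sideways force of 3 to 4 N, probably because one prong touched first; it was gone once I let go.

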